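# Measuring cups back in their graded rack

### The arm

A 6-joint arm with a two-finger parallel gripper is mounted at the origin on a cart in front of the work surface, level with it; the furniture and walls round the work are solid. World frame = base frame: x ahead of the robot, y to its left, z up, the work surface at z = 0. Lengths are in mm, angles in rad, forces in N, time in s.
With the tool pointing down it reaches from about 400 to 825 mm from the base axis. Payload 7 kg.
Tool frame: the origin (TCP) lies on the centre line of the jaws, within the pads' length; the fingertips stand 25 mm ahead of it and the grasp point (between the pads) lies 6 mm ahead of it; z points along the fingers, y is the line along which they close (so a half turn about z gives the same grasp; the last joint's range is limited). The gripper opens to 85 mm and grips with 20 to 120 N. Pads are 22 mm wide; open, the fingers measure 114 mm over their backs; the gripper's body (76 mm by 85 mm) begins 54 mm behind the grasp point. The pads swing forward as they close: fully open they stand 13 mm farther back than shut.
Start: joints at [1.578, 0.359, 0.012, 0, -1.224, -0.288], TCP at [187.068, 648.537, 256.302] pointing down, gripper open.
Joint ranges: [-3.07, 3.07], [-1.43, 2.12], [-1.02, 1.25], [-3.03, 1.67], [-3.05, -0], [-3.03, 3.03]. Speed limits (rad/s): [2.39, 2.39, 3.01, 3.14, 3.14, 3.14].

### API

Orientations are given as a rotation vector (axis times angle).
In Python, from workcell import bot, optics gives the robot as it stands.
- The arm moves only by the tool servo_tool, never from a script. Its argument "rows" is a list of rows, each an object with "slide": the shift along the tool's x, y, z each as a share of 15 cm, from -1 to 1, a list of three; "rot": the turn, a rotation vector about the tool's x, y, z each as a share of 180 degrees, from -1 to 1, a list of three. In form: [{"slide": [dx, dy, dz], "rot": [rx, ry, rz]}, ...]. A call has 1 to 5 rows; each row is the pose to reach, as a shift and turn from the pose commanded when the call began, along the tool's axes at that moment, turning the shorter way round; what a row does not reach only later rows make up. A row lasts 1/12 s, in which the tool goes at most 41.7 mm and 7.16 degrees, less where a joint would pass 70% of its speed; a pose out of reach is approached as far as the arm can. A call with a number of a shift or a turn outside -1 to 1 is refused whole. A call with a gripper value outside its range is refused whole. "hand" is the opening, from -1 (shut) to 1 (fully open), set as the call begins (left out, the last holds). The fingers move at their own pace and stop on an object; the grip force is fixed at half the most. Time passes only in rows, so rows that repeat a pose let the fingers close. It gives the time, the measured TCP pose, the force, the opening and the grip force at its end, in the units of the state.
- bot.get_obs(): the state, without advancing time (a new reading comes with each control period).
- optics.grab_frame(name): name is "scene" or "side" or "wrist"; returns a dict with "image" (384x512x3 uint8, red, green, blue), "vfov" (degrees; the focal length in pixels is half the picture's height over the tangent of half this angle, whatever the lens; pixels are square), "cx", "cy" (the principal point, pixels), "distortion" ([k1, k2, p1, p2, k3] as OpenCV has them; the pictures are not rectified), "R" (3x3) and "t" (3): a world point X has camera coordinates R X + t. Camera axes: x right, y down, z forward; pixel columns grow to the right and rows downward; lengths in mm; the calibration is good to about 2 mm. A picture is of the moment at which its call begins. There is no depth.
- bot.close_job(): hands the job in; it is judged then, once.
The state is a dict: "time_s": time; "q": joint angles; "qd": joint speeds; "joint_torque": joint torques, N m; "position": TCP position; "ee_rot": TCP orientation; "force": force on the tool from outside, world axes, zero at the start; "wrist_torque": the same for the moment, N m; "grip_width": finger opening in mm; "grasp_force": force on a finger pad.
Only numpy, scipy, OpenCV 4.12 (cv2) and the standard library are available. Lean on these libraries where they do the work, as an engineer would, in place of code of your own. Each camera call takes 0.05 s, during which the arm holds its last target. There are 200 camera calls.

### The job

The measuring cups have come back in a muddle, the smallest in the pocket of the largest. Put the three steel cups at the wooden cup rack (not the one far off beyond the chopping board) into it in order of size: each cup upright and fully down in the pocket made for it, largest cup in largest pocket, with its handle pointing straight out over the front edge of the rack, toward the robot. Leave everything else where it stands.

Things in the scene. Friction and masses are not known exactly. Their poses are not given: they have to be found in the camera images.
- cup_full: largest steel measuring cup, 50 to 90 g, open side up: round bowl 90 mm across the rim, 75 mm at its flat foot, 51 mm high, and a straight level handle. Origin: halfway along the whole cup, level with the foot; z up. Bowl axis at y = +41 mm. Handle points to -y, ends at y = -86 mm, is 12 mm wide (x), 5 mm thick, its middle 45.5 mm above the foot, clear below
- cup_half: middle-sized steel measuring cup, 50 to 90 g, open side up: round bowl 74 mm across the rim, 61 mm at its flat foot, 41 mm high, and a straight level handle. Origin: halfway along the whole cup, level with the foot; z up. Bowl axis at y = +41 mm. Handle points to -y, ends at y = -78 mm, is 12 mm wide (x), 5 mm thick, its middle 35.5 mm above the foot, clear below
- cup_quarter: smallest steel measuring cup, 50 to 90 g, open side up: round bowl 58 mm across the rim, 48 mm at its flat foot, 35 mm high, and a straight level handle. Origin: halfway along the whole cup, level with the foot; z up. Bowl axis at y = +41 mm. Handle points to -y, ends at y = -70 mm, is 12 mm wide (x), 5 mm thick, its middle 29.5 mm above the foot, clear below
- pocket_large: fixed beech block of the rack, 114 x 106 x 18 mm, with the largest round pocket (93 mm across, 10 mm deep, bevelled edge; several mm of play round its cup's foot). Origin: block's underside, on the pocket axis; pocket floor 8 mm above it, rim 18 mm. -x points to the rack's front long edge, y along the row of 3 blocks, 108 mm apart in a low tray
- pocket_middle: fixed beech block of the rack, 114 x 106 x 18 mm, with the middle-sized round pocket (76 mm across, 10 mm deep, bevelled edge; several mm of play round its cup's foot). Origin: block's underside, on the pocket axis; pocket floor 8 mm above it, rim 18 mm. -x points to the rack's front long edge, y along the row of 3 blocks, 108 mm apart in a low tray
- pocket_small: fixed beech block of the rack, 114 x 106 x 18 mm, with the smallest round pocket (62 mm across, 10 mm deep, bevelled edge; several mm of play round its cup's foot). Origin: block's underside, on the pocket axis; pocket floor 8 mm above it, rim 18 mm. -x points to the rack's front long edge, y along the row of 3 blocks, 108 mm apart in a low tray
- paste_tin: bystander: small food tin, 57 mm across, 72 mm tall, upright; origin at the centre of its underside
- salt_shaker: bystander: glass shaker with grey cap, 44 mm across, 90 mm tall, upright; origin at the centre of its underside
- garlic: bystander: head of garlic, 57 mm across, 58 mm tall; origin at the centre of its underside
Not all that is in view belongs to the job. Leave any green look-alike of the cup_quarter alone.

How it is judged (in metres and radians):
At the end, for the whole second after the job is handed in: Each cup sits on the floor of its own pocket (underside within 4 mm of the pocket floor, tilted less than 4.5 degrees, bowl in the pocket), handle towards the front of the rack within 20 degrees, at rest (x of cup_full in the frame of pocket_large between -0.055 and -0.028 m and y of cup_full in the frame of pocket_large between -0.024 and 0.024 m and z of cup_full in the frame of pocket_large between 0.004 and 0.012 m and angle between each of cup_full, cup_half, cup_quarter's own z axis and vertical below 0.08 rad and angle between the y axis of cup_full and the x axis of pocket_large, either way round below 0.35 rad and linear speed of each of cup_full, cup_half, cup_quarter below 0.02 m/s and angular speed of each of cup_full, cup_half, cup_quarter below 0.2 rad/s and x of cup_half in the frame of pocket_middle between -0.055 and -0.028 m and y of cup_half in the frame of pocket_middle between -0.024 and 0.024 m and z of cup_half in the frame of pocket_middle between 0.004 and 0.012 m and angle between the y axis of cup_half and the x axis of pocket_middle, either way round below 0.35 rad and x of cup_quarter in the frame of pocket_small between -0.055 and -0.028 m and y of cup_quarter in the frame of pocket_small between -0.024 and 0.024 m and z of cup_quarter in the frame of pocket_small between 0.004 and 0.012 m and angle between the y axis of cup_quarter and the x axis of pocket_small, either way round below 0.35 rad); the robot touches nothing.
It fails at once if the food tin was pushed more than 25 mm or tipped over (distance of paste_tin from where it was at the start of the episode above 0.025 m or angle between paste_tin's own z axis and vertical above 0.5 rad).
It fails at once if the shaker was pushed more than 25 mm or tipped over (distance of salt_shaker from where it was at the start of the episode above 0.025 m or angle between salt_shaker's own z axis and vertical above 0.5 rad).
It fails at once if the garlic was pushed more than 25 mm or tipped over (distance of garlic from where it was at the start of the episode above 0.025 m or angle between garlic's own z axis and vertical above 0.5 rad).
It also fails if it takes over 90 s, if anything falls off the work surface, if the arm or the gripper's body presses on something with over 40 N, if the wrist force passes 120 N, or if a joint passes its speed limit or range.

## Working session

There is one attempt and no reset: what is moved stays moved. The work goes in short steps, Python scripts to look and compute and a tool call to move; the robot and the scene stay as the last step left them, time stands still between calls to the robot, and variables do not carry over. Pictures are saved under pics/ and viewed, at most 14 in all, crops included, and the job is handed in when it is done.

Besides the shell and the picture viewer there is one more tool, called after "Call:" by a JSON object that holds its "api" and its "payload". servo_tool: Moves the arm, as the interface text tells. Its arguments: {"type":"object","properties":{"rows":{"type":"array","items":{"type":"object","properties":{"slide":{"type":"array","items":{"type":"number"}},"rot":{"type":"array","items":{"type":"number"}}}}},"hand":{"type":"number"}},"required":["rows"]}

```bash
mkdir -p pics; ls; python3 - <<'E'
from workcell import bot, optics
import cv2, numpy as np, pickle
o=bot.get_obs(); print(o['time_s'],o['position'],o['ee_rot'],o['force'],o['grip_width'])
d={}
for n in ['scene','side','wrist']:
    f=optics.grab_frame(n); d[n]=f; cv2.imwrite(f'pics/{n}0.png',f['image'][:,:,::-1])
    R=np.array(f['R']);print(n,f['vfov'],f['distortion'],(-R.T@np.array(f['t'])).round(0),R.round(2).tolist())
pickle.dump(d,open('f0.pkl','wb'))
E
```

```text
pics
0.0 [186.94331033 648.13854201 255.38616755] [ 3.10903205e+00 -4.39477426e-01 -4.23533345e-05] [-0.5353011   0.42544368 -0.25059376] 85.13106718690248
scene 45.36686531772676 [-0.18056613  0.          0.          0.          0.        ] [-459. 1119.  733.] [[-0.81, -0.59, -0.02], [-0.23, 0.34, -0.91], [0.54, -0.73, -0.41]]
side 46.46475915175275 [-0.00969596  0.          0.          0.          0.        ] [-824. -462.  924.] [[0.33, -0.94, 0.02], [-0.53, -0.2, -0.82], [0.78, 0.26, -0.57]]
wrist 62.288749181070436 [-0.09133998  0.          0.          0.          0.        ] [257. 630. 374.] [[-0.28, -0.96, 0.0], [-0.92, 0.27, 0.28], [-0.27, 0.08, -0.96]]
```

View pics/scene0.png

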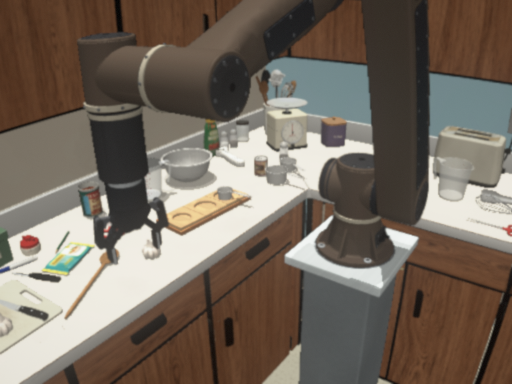

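View pics/side0.png

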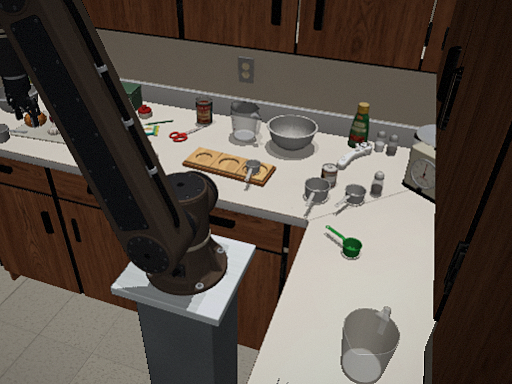

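View pics/wrist0.png

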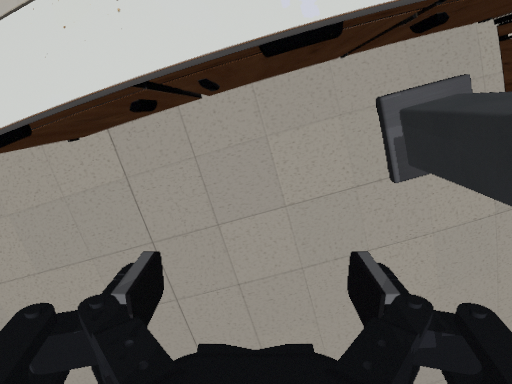

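The rack lies at (228,165) in the side view. The quarter cup is in its right-hand pocket at (253,167), the full cup at (317,187), the half at (354,193), the green decoy at (350,245). The tin is at (329,172), the shaker at (377,183). In the scene view the garlic is at (150,248).

```bash
cat > h.py <<'E'
import numpy as np, cv2
from scipy.spatial.transform import Rotation as Rot
def K(f):
    F=f['image'].shape[0]/2/np.tan(np.radians(f['vfov']/2)); return np.array([[F,0,f['cx']],[0,F,f['cy']],[0,0,1.]])
def cast(f,px,z):
    R=np.array(f['R']);c=-R.T@np.array(f['t'])
    p=cv2.undistortPoints(np.array(px,float).reshape(-1,1,2),K(f),np.array(f['distortion']))[:,0]
    d=np.c_[p,np.ones(len(p))]@R
    return c+d*((z-c[2])/d[:,2])[:,None]
def proj(f,X):
    R=np.array(f['R']);return cv2.projectPoints(np.array(X,float).reshape(-1,1,3),cv2.Rodrigues(R)[0],np.array(f['t'],float),K(f),np.array(f['distortion']))[0][:,0]
E
python3 - <<'E'
import pickle,cv2
from h import *
d=pickle.load(open('f0.pkl','rb')); f=d['side']
for n,p,z in [('rackL',(184,163),18),('rackfrontR',(270,182),0),('backL',(194,150),18),('backR',(273,165),18),('qrim',(253,165),43),('qhandle',(248,187),38),('full',(317,184),51),('fullh',(307,212),46),('half',(354,190),41),('halfh',(337,207),36),('tin',(329,182),0),('shaker',(377,192),0)]:
    print(n,cast(f,[p],z)[0].round(0))
print('garlic',cast(d['scene'],[(150,256)],0).round(0),'wood R end scene',cast(d['scene'],[(250,197)],18).round(0))
a=f['image'][135:225,175:405,::-1];a=cv2.resize(a,None,fx=3.4,fy=3.4,interpolation=cv2.INTER_CUBIC)
b=d['scene']['image'][140:240,150:310,::-1];b=cv2.resize(b,None,fx=2.9,fy=2.9,interpolation=cv2.INTER_CUBIC)
w=np.zeros((a.shape[0]+b.shape[0],max(a.shape[1],b.shape[1]),3),np.uint8);w[:a.shape[0],:a.shape[1]]=a;w[a.shape[0]:,:b.shape[1]]=b
cv2.imwrite('pics/c1.png',w);print(w.shape)
E
```

```text
rackL [468. 235.  18.]
rackfrontR [ 488. -102.    0.]
backL [570. 241.  18.]
backR [577. -86.  18.]
qrim [511. -27.  43.]
qhandle [377. -55.  38.]
full [ 462. -278.   51.]
fullh [ 302. -281.   46.]
half [ 487. -404.   41.]
halfh [ 376. -365.   36.]
tin [ 566. -306.    0.]
shaker [ 565. -481.    0.]
garlic [[467. 391.   0.]] wood R end scene [[439. -69.  18.]]
(596, 782, 3)
```

View pics/c1.png

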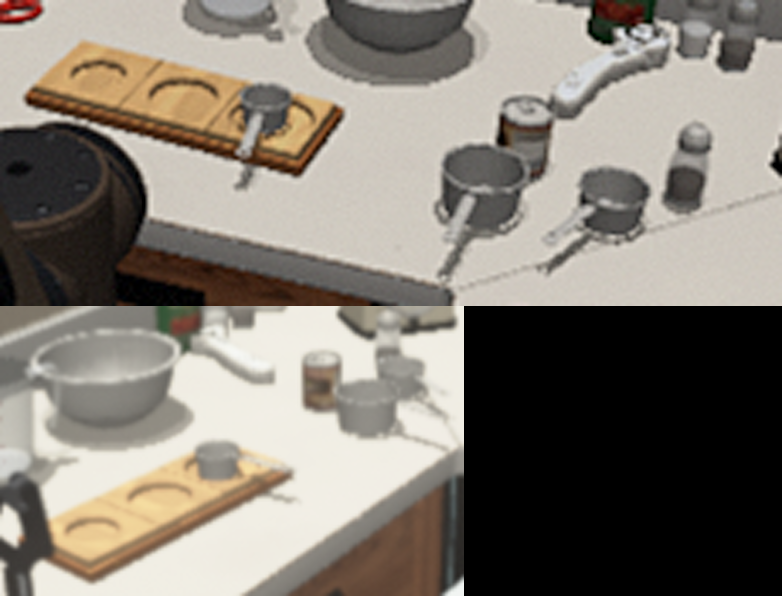

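The crop shows the rack's large pocket at its right (-y) end, with the quarter cup in it. The middle and small pockets are empty. Next I move to look down on the rack with the wrist camera.

Call:
{"api": "servo_tool", "payload": {"rows": [{"slide": [0, 0, -0.3], "rot": [0, 0, -0.0894]}, {"slide": [0, 0, -0.3], "rot": [0, 0, -0.0894]}, {"slide": [0, 0, -0.3], "rot": [0, 0, -0.0894]}], "hand": -0.3}}

```text
time_s: 0.4
position: [187.4, 649.6, 304.3]
ee_rot: [-3.137, -0.012, -0.001]
force: [-0.3, -0.5, -0.2]
grip_width: 51.7
grasp_force: 0.0
```

Call:
{"api": "servo_tool", "payload": {"rows": [{"slide": [0.45, 0.98, 0], "rot": [0, 0, 0]}, {"slide": [0.45, 0.98, 0], "rot": [0, 0, 0]}, {"slide": [0.45, 0.98, 0], "rot": [0, 0, 0]}, {"slide": [0.45, 0.98, 0], "rot": [0, 0, 0]}, {"slide": [0.45, 0.98, 0], "rot": [0, 0, 0]}]}}

```text
time_s: 0.82
position: [256.1, 496.4, 302.1]
ee_rot: [3.142, -0.004, -0.0]
force: [-0.2, -0.6, 0.2]
grip_width: 30.0
grasp_force: 0.0
```

Call:
{"api": "servo_tool", "payload": {"rows": [{"slide": [0.45, 0.98, 0], "rot": [0, 0, 0]}, {"slide": [0.45, 0.98, 0], "rot": [0, 0, 0]}, {"slide": [0.45, 0.98, 0], "rot": [0, 0, 0]}, {"slide": [0.45, 0.98, 0], "rot": [0, 0, 0]}, {"slide": [0.45, 0.98, 0], "rot": [0, 0, 0]}]}}

```text
time_s: 1.23
position: [323.1, 349.7, 301.7]
ee_rot: [3.142, -0.004, -0.0]
force: [-0.3, -1.2, -0.9]
grip_width: 30.4
grasp_force: 0.0
```

Call:
{"api": "servo_tool", "payload": {"rows": [{"slide": [0.45, 0.98, 0], "rot": [0, 0, 0]}, {"slide": [0.45, 0.98, 0], "rot": [0, 0, 0]}, {"slide": [0.45, 0.98, 0], "rot": [0, 0, 0]}, {"slide": [0.45, 0.98, 0], "rot": [0, 0, 0]}, {"slide": [0.45, 0.98, 0], "rot": [0, 0, 0]}]}}

```text
time_s: 1.65
position: [390.6, 203.0, 301.4]
ee_rot: [3.141, -0.006, -0.0]
force: [-0.3, 0.1, -0.5]
grip_width: 30.4
grasp_force: 0.0
```

Call:
{"api": "servo_tool", "payload": {"rows": [{"slide": [0.45, 0.98, 0], "rot": [0, 0, 0]}, {"slide": [0.45, 0.98, 0], "rot": [0, 0, 0]}, {"slide": [0.45, 0.98, 0], "rot": [0, 0, 0]}, {"slide": [0.45, 0.98, 0], "rot": [0, 0, 0]}, {"slide": [0.45, 0.98, 0], "rot": [0, 0, 0]}]}}

```text
time_s: 2.07
position: [458.4, 56.0, 301.1]
ee_rot: [3.14, -0.007, -0.001]
force: [-0.7, 0.2, 0.2]
grip_width: 30.2
grasp_force: 0.0
```

```bash
cat >> h.py <<'E'
def shot(n,name):
    from workcell import optics
    import pickle
    f=optics.grab_frame(n);pickle.dump(f,open(name+'.pkl','wb'));cv2.imwrite(f'pics/{name}.png',f['image'][:,:,::-1]);return f
def load(name):
    import pickle;return pickle.load(open(name+'.pkl','rb'))
E
python3 -c "
from h import *
shot('wrist','w1')"
```

Call:
{"api": "servo_tool", "payload": {"rows": [{"slide": [-0.05, 0.9, 0], "rot": [0, 0, 0]}, {"slide": [-0.05, 0.9, 0], "rot": [0, 0, 0]}, {"slide": [-0.05, 0.9, 0], "rot": [0, 0, 0]}, {"slide": [-0.05, 0.9, 0], "rot": [0, 0, 0]}, {"slide": [-0.05, 0.9, 0], "rot": [0, 0, 0]}]}}

```text
time_s: 2.53
position: [449.1, -76.1, 301.2]
ee_rot: [3.141, -0.004, -0.0]
force: [-0.6, 0.8, 0.1]
grip_width: 30.1
grasp_force: 0.0
```

Call:
{"api": "servo_tool", "payload": {"rows": [{"slide": [-0.05, 0.9, 0], "rot": [0, 0, 0]}, {"slide": [-0.05, 0.9, 0], "rot": [0, 0, 0]}, {"slide": [-0.05, 0.9, 0], "rot": [0, 0, 0]}, {"slide": [-0.05, 0.9, 0], "rot": [0, 0, 0]}, {"slide": [-0.05, 0.9, 0], "rot": [0, 0, 0]}]}}

```text
time_s: 2.95
position: [442.2, -210.6, 300.8]
ee_rot: [3.142, -0.004, -0.001]
force: [1.1, 0.1, 0.3]
grip_width: 30.0
grasp_force: 0.0
```

Call:
{"api": "servo_tool", "payload": {"rows": [{"slide": [-0.05, 0.7, 0], "rot": [0, 0, 0]}, {"slide": [-0.05, 0.7, 0], "rot": [0, 0, 0]}, {"slide": [-0.05, 0.7, 0], "rot": [0, 0, 0]}, {"slide": [-0.05, 0.7, 0], "rot": [0, 0, 0]}, {"slide": [-0.05, 0.7, 0], "rot": [0, 0, 0]}]}}

```text
time_s: 3.37
position: [435.1, -313.9, 300.7]
ee_rot: [-3.141, 0.001, 0.001]
force: [-0.3, 0.2, -0.0]
grip_width: 30.1
grasp_force: 0.0
```

```bash
python3 -c "
from h import *
shot('wrist','w2')"
```

```text
(no output)
```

View pics/w1.png

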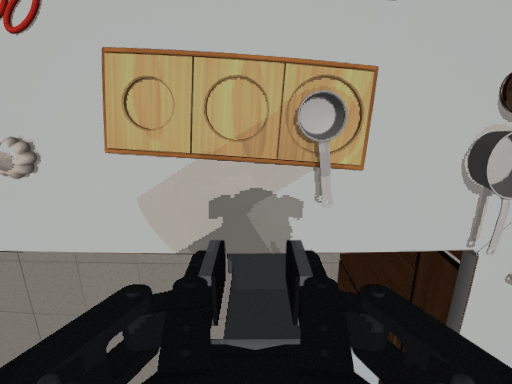

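View pics/w2.png

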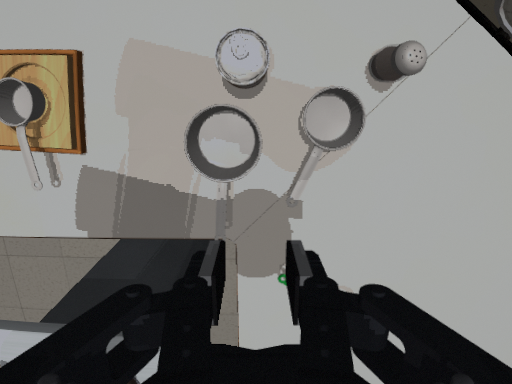

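Wrist view 1 shows the small pocket at (148,103), the middle at (236,108) and the large near (325,114). The quarter rim is at (322,116), its handle tip at (326,203). View 2 shows the full rim at (223,143) with its handle straight down to about (223,238). The half rim is at (332,118), handle tip (291,205), with the tin at (242,57) and the shaker at (410,57).

```bash
python3 - <<'E'
from h import *
f=load('w1'); im=f['image']; hsv=cv2.cvtColor(im,cv2.COLOR_RGB2HSV)
m=((hsv[...,0]>10)&(hsv[...,0]<28)&(hsv[...,1]>90)&(hsv[...,2]>120)).astype(np.uint8)
m[200:]=0; m=cv2.morphologyEx(m,cv2.MORPH_OPEN,np.ones((3,3)))
c=max(cv2.findContours(m,0,2)[0],key=cv2.contourArea)[:,0]
X=cast(f,c,18)[:,:2].astype(np.float32); r=cv2.minAreaRect(X); print('rack',r); print(cv2.boxPoints(r).round(0).tolist())
print('pockets click',cast(f,[(148,103),(236,108),(325,114)],18).round(1).tolist())
def cup(n,rim,pts,hr,hh):
    f=load(n);a=cast(f,[rim],hr)[0];h=cast(f,pts,hh)
    for p in h: print(n,'axis',a.round(1)[:2],'tip',p.round(1)[:2],'len',np.hypot(*(p-a)[:2]).round(1),'ang',np.degrees(np.arctan2((p-a)[1],(p-a)[0])).round(1))
cup('w1',(322,116.5),[(323.5,150),(326,203)],43,37.5)
cup('w2',(223,143),[(223.5,200),(222,238)],51,45.5)
cup('w2',(332.5,118.5),[(318,155),(291,205)],41,35.5)
cup('w2',(19,101.5),[(37,187)],43,37.5)
E
python3 - <<'E'
import sys;sys.path.insert(0,'.')
import cv2,os;os.chdir('.')
a=cv2.imread('pics/w1.png')[85:215,285:405];b=cv2.imread('pics/w2.png')[80:250,165:385]
a=cv2.resize(a,None,fx=2.5,fy=2.5,interpolation=2);b=cv2.resize(b,None,fx=2.2,fy=2.2,interpolation=2)
import numpy as np
w=np.zeros((max(a.shape[0],b.shape[0]),a.shape[1]+b.shape[1],3),np.uint8);w[:a.shape[0],:a.shape[1]]=a;w[:b.shape[0],a.shape[1]:]=b
cv2.imwrite('pics/c2.png',w)
E
```

```text
rack ((528.9639892578125, 78.8833236694336), (333.88177490234375, 128.07305908203125), 85.76614379882812)
[[453.0, -83.0], [581.0, -92.0], [605.0, 241.0], [477.0, 250.0]]
pockets click [[537.4, 187.9, 18.0], [529.8, 79.5, 18.0], [522.7, -30.0, 18.0]]
w1 axis [520.3 -21.3] tip [480.7 -26.1] len 39.9 ang -173.0
w1 axis [520.3 -21.3] tip [413.9 -32.9] len 107.1 ang -173.7
w2 axis [ 467.4 -276. ] tip [ 397.3 -274.2] len 70.1 ang 178.5
w2 axis [ 467.4 -276. ] tip [ 346.8 -270.8] len 120.7 ang 177.5
w2 axis [ 495.1 -403.2] tip [ 451.4 -389.4] len 45.9 ang 162.4
w2 axis [ 495.1 -403.2] tip [ 387.8 -358.4] len 116.3 ang 157.3
w2 axis [520.4 -28.1] tip [412.5 -29.8] len 107.9 ang -179.1
```

View pics/c2.png

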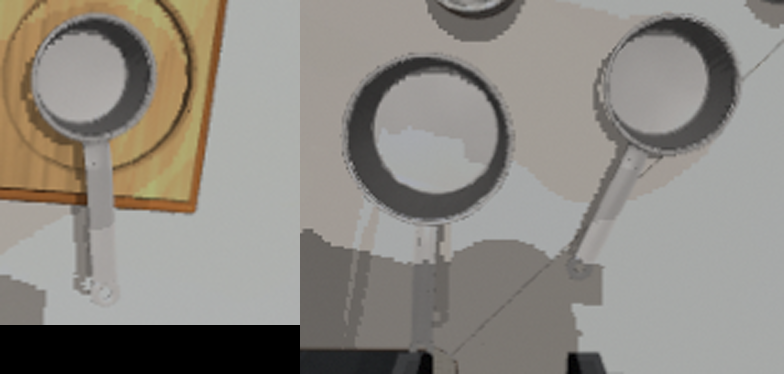

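The crop matches the measurements: the handle directions are clear and the rack yaw is about -4°. I go above the quarter cup's handle and recheck from close by.

Call:
{"api": "servo_tool", "payload": {"rows": [{"slide": [0.05, -0.957, 0], "rot": [0, 0, 0]}, {"slide": [0.05, -0.957, 0], "rot": [0, 0, 0]}, {"slide": [0.05, -0.957, 0], "rot": [0, 0, 0]}, {"slide": [0.05, -0.957, 0], "rot": [0, 0, 0]}, {"slide": [0.05, -0.957, 0], "rot": [0, 0, 0]}]}}

```text
time_s: 3.83
position: [442.2, -166.3, 302.0]
ee_rot: [-3.141, -0.008, -0.003]
force: [0.1, -1.0, -0.0]
grip_width: 29.7
grasp_force: 0.0
```

Call:
{"api": "servo_tool", "payload": {"rows": [{"slide": [0.05, -0.957, 0], "rot": [0, 0, -0.022]}, {"slide": [0.05, -0.957, 0], "rot": [0, 0, -0.022]}, {"slide": [0.05, -0.957, 0.5], "rot": [0, 0, -0.022]}, {"slide": [0.05, -0.957, 0.9], "rot": [0, 0, -0.022]}, {"slide": [0.05, -0.957, 0.9], "rot": [0, 0, -0.022]}]}}

```text
time_s: 4.25
position: [449.5, -32.4, 189.9]
ee_rot: [-3.138, -0.114, -0.007]
force: [0.5, -0.1, -0.8]
grip_width: 30.1
grasp_force: 0.0
```

Call:
{"api": "servo_tool", "payload": {"rows": [{"slide": [0, 0, 0], "rot": [0, 0, 0]}, {"slide": [0, 0, 0], "rot": [0, 0, 0]}]}}

```text
time_s: 4.42
position: [448.2, -34.2, 188.9]
ee_rot: [3.138, 0.114, -0.005]
force: [0.4, 0.3, 0.7]
grip_width: 30.1
grasp_force: 0.0
```

```bash
python3 - <<'E'
from h import *
from workcell import bot
o=bot.get_obs();print(o['position'],o['ee_rot'])
f=shot('wrist','w3')
E
```

```text
[448.15084786 -34.2281731  188.91433333] [ 3.13816067  0.11371603 -0.00531976]
```

View pics/w3.png

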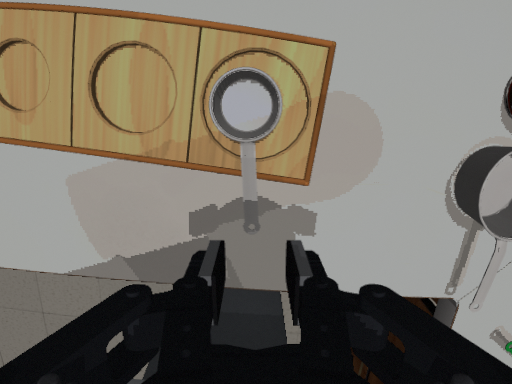

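The quarter cup's rim is at (246,105) and its handle tip at (252,228). The large pocket ring is centred near (257,104), the middle one near (134,87).

```bash
cat >> h.py <<'E'
def toolrel(p):
    from workcell import bot
    o=bot.get_obs();R=Rot.from_rotvec(o['ee_rot']).as_matrix();return R.T@(np.array(p)-o['position'])
E
python3 - <<'E'
from h import *
f=load('w3')
a=cast(f,[(246,105)],43)[0];t=cast(f,[(248.7,155),(252,228)],37.5)
print('axis',a,'handle',t.round(1).tolist(),[np.degrees(np.arctan2(*(a-p)[1::-1])).round(1) for p in t],[np.hypot(*(a-p)[:2]) for p in t])
print('axis in tool',toolrel(a),[toolrel(p).round(1) for p in t])
print(cast(f,[(257,104),(134,87),(20,75)],18).round(1).tolist())
E
```

```text
axis [521.08930158 -20.97961977  43.        ] handle [[480.1, -25.9, 37.5], [413.9, -33.4, 37.5]] [np.float64(6.8), np.float64(6.6)] [np.float64(41.28797087374237), np.float64(107.88671639836417)]
axis in tool [ 72.29720511  -8.43970106 147.62826686] [array([ 31.1,  -6.5, 153.1]), array([-35.5,  -3.8, 153.1])]
[[522.7, -29.9, 18.0], [530.4, 79.1, 18.0], [537.6, 187.4, 18.0]]
```

Call:
{"api": "servo_tool", "payload": {"rows": [{"slide": [0, -0.035, 0.2], "rot": [0, 0, -0.0145]}, {"slide": [0, -0.035, 0.45], "rot": [0, 0, -0.0145]}, {"slide": [0, -0.035, 0.7], "rot": [0, 0, -0.0145]}, {"slide": [0, -0.035, 0.88], "rot": [0, 0, -0.0145]}, {"slide": [0, -0.035, 0.953], "rot": [0, 0, -0.0145]}]}}

```text
time_s: 4.88
position: [449.1, -30.3, 45.7]
ee_rot: [3.136, 0.179, -0.001]
force: [-0.9, -0.6, 1.1]
grip_width: 29.8
grasp_force: 0.7
```

Call:
{"api": "servo_tool", "payload": {"rows": [{"slide": [0, 0, 0], "rot": [0, 0, 0]}, {"slide": [0, 0, 0], "rot": [0, 0, 0]}, {"slide": [0, 0, 0], "rot": [0, 0, 0]}, {"slide": [0, 0, 0], "rot": [0, 0, 0]}, {"slide": [0, 0, 0], "rot": [0, 0, 0]}], "hand": -1}}

```text
time_s: 5.3
position: [450.1, -29.6, 48.3]
ee_rot: [-3.135, -0.18, -0.005]
force: [0.1, -0.0, -0.0]
grip_width: 9.2
grasp_force: 58.4
```

Call:
{"api": "servo_tool", "payload": {"rows": [{"slide": [0, 0, 0], "rot": [0, 0, 0]}, {"slide": [0, 0, 0], "rot": [0, 0, 0]}, {"slide": [0, 0, -0.1], "rot": [0, 0, 0]}, {"slide": [0, 0, -0.2], "rot": [0, 0, 0]}, {"slide": [0, 0, -0.3], "rot": [0, 0, 0]}]}}

```text
time_s: 5.72
position: [448.6, -30.0, 92.4]
ee_rot: [3.136, 0.18, -0.001]
force: [0.3, -0.4, -0.1]
grip_width: 9.3
grasp_force: 58.4
```

```bash
python3 - <<'E'
from h import *
from workcell import bot
o=bot.get_obs();print(o['position'],o['ee_rot'])
f=shot('wrist','w4');shot('side','s4')
E
```

```text
[448.62972183 -29.99436108  92.43908997] [ 3.13620627e+00  1.80329579e-01 -9.37583214e-04]
```

View pics/w4.png

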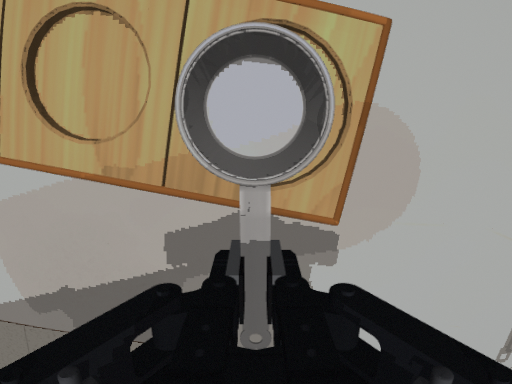

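The cup is gripped by the handle and looks level, with its rim at (255.5,104).

```bash
cat >> h.py <<'E'
def plan(ax_tool_xy,target,yaw):  # TCP xy that puts axis on target with tool yaw (deg)
    y=np.radians(yaw);ex=np.array([np.cos(y),np.sin(y)]);ey=np.array([np.sin(y),-np.cos(y)])
    return np.array(target)-ax_tool_xy[0]*ex-ax_tool_xy[1]*ey
POCK=dict(L=(522.7,-29.9),M=(530.4,79.1),S=(537.6,187.4))
def go(px,name,z,rad,pock,yawt=-3.9):
    from workcell import bot
    o=bot.get_obs();f=load(name);R=Rot.from_rotvec(o['ee_rot']).as_matrix()
    a=cast(f,[px],z)[0];e=cast(f,[(px[0]-rad,px[1]),(px[0]+rad,px[1])],z)
    rel=R.T@(a-o['position']);yaw=np.degrees(np.arctan2(R[1,0],R[0,0]))
    T=plan(rel[:2],POCK[pock],yawt);d=np.r_[T-o['position'][:2],0]
    print('axis',a,'rel',rel,'diam',np.hypot(*(e[1]-e[0])[:2]),'yaw',yaw,'TCP target',T,'shares xy now',(R.T@d/150).round(4),'rotz',round(-(yawt-yaw)/180,4))
E
python3 -c "
from h import *
go((255.5,104),'w4',87.5,79,'S')"
```

```text
axis [521.78856775 -20.88367869  87.5       ] rel [71.95387152 -0.31283582  6.85246609] diam 59.488024065944124 yaw 6.60814489629124 TCP target [465.79147596 191.98185211] shares xy now [ 0.2724 -1.4548  0.0022] rotz 0.0584
```

Call:
{"api": "servo_tool", "payload": {"rows": [{"slide": [0.136, -0.727, -0.1], "rot": [0, 0, 0]}, {"slide": [0.136, -0.727, -0.1], "rot": [0, 0, 0]}, {"slide": [0.136, -0.727, -0.1], "rot": [0, 0, 0]}, {"slide": [0.136, -0.727, -0.1], "rot": [0, 0, 0]}, {"slide": [0.136, -0.727, -0.1], "rot": [0, 0, 0]}]}}

```text
time_s: 6.23
position: [456.6, 82.1, 106.7]
ee_rot: [-3.136, -0.184, -0.0]
force: [-0.4, -0.9, -1.8]
grip_width: 9.2
grasp_force: 58.6
```

Call:
{"api": "servo_tool", "payload": {"rows": [{"slide": [0.136, -0.727, 0], "rot": [0, 0, 0.0584]}, {"slide": [0.136, -0.727, 0], "rot": [0, 0, 0.0584]}, {"slide": [0.136, -0.727, 0], "rot": [0, 0, 0.0584]}, {"slide": [0.136, -0.727, 0], "rot": [0, 0, 0.0584]}, {"slide": [0.136, -0.727, 0], "rot": [0, 0, 0.0584]}]}}

```text
time_s: 6.65
position: [464.1, 191.7, 106.0]
ee_rot: [3.139, -0.106, -0.002]
force: [0.3, -1.4, -0.6]
grip_width: 9.9
grasp_force: 58.6
```

Call:
{"api": "servo_tool", "payload": {"rows": [{"slide": [0, 0, 0], "rot": [0, 0, 0]}, {"slide": [0, 0, 0], "rot": [0, 0, 0]}]}}

```text
time_s: 6.82
position: [463.9, 189.9, 106.4]
ee_rot: [3.139, -0.11, -0.002]
force: [0.0, -0.3, -1.1]
grip_width: 9.5
grasp_force: 58.6
```

```bash
python3 - <<'E'
from h import *
shot('wrist','w5')
from workcell import bot
o=bot.get_obs();print(o['position'])
R=Rot.from_rotvec(o['ee_rot']).as_matrix();T=np.r_[plan((71.95,-.31),POCK['S'],-3.9),0]
print(((R.T@(T-o['position']))/150).round(4), np.degrees(np.arctan2(R[1,0],R[0,0])))
E
```

```text
[464.06003454 189.91796376 106.5692578 ]
[ 0.0111 -0.015   0.7104] -4.0163932008954095
```

Call:
{"api": "servo_tool", "payload": {"rows": [{"slide": [0.011, -0.015, 0.12], "rot": [0, 0, 0]}, {"slide": [0.011, -0.015, 0.24], "rot": [0, 0, 0]}, {"slide": [0.011, -0.015, 0.32], "rot": [0, 0, 0]}, {"slide": [0.011, -0.015, 0.36], "rot": [0, 0, 0]}, {"slide": [0.011, -0.015, 0.36], "rot": [0, 0, 0]}]}}

```text
time_s: 7.28
position: [465.6, 192.1, 51.7]
ee_rot: [3.138, -0.11, -0.003]
force: [0.6, 0.2, -0.9]
grip_width: 9.5
grasp_force: 58.6
```

Call:
{"api": "servo_tool", "payload": {"rows": [{"slide": [0, 0, 0.01], "rot": [0, 0, 0]}, {"slide": [0, 0, 0.02], "rot": [0, 0, 0]}, {"slide": [0, 0, 0.03], "rot": [0, 0, 0]}, {"slide": [0, 0, 0.03], "rot": [0, 0, 0]}, {"slide": [0, 0, 0.03], "rot": [0, 0, 0]}]}}

```text
time_s: 7.7
position: [466.3, 193.7, 48.7]
ee_rot: [-3.139, 0.108, -0.001]
force: [0.8, -0.3, -0.3]
grip_width: 9.4
grasp_force: 58.6
```

Call:
{"api": "servo_tool", "payload": {"rows": [{"slide": [0, 0, 0.007], "rot": [0, 0, 0]}, {"slide": [0, 0, 0.014], "rot": [0, 0, 0]}, {"slide": [0, 0, 0.014], "rot": [0, 0, 0]}, {"slide": [0, 0, 0.014], "rot": [0, 0, 0]}]}}

```text
time_s: 8.03
position: [466.2, 193.6, 46.4]
ee_rot: [-3.14, 0.108, -0.0]
force: [-1.5, 0.6, 2.6]
grip_width: 9.4
grasp_force: 58.9
```

```bash
python3 - <<'E'
from h import *
shot('wrist','w6')
from workcell import bot
o=bot.get_obs();print(o['position'],o['force'],o['wrist_torque'])
E
```

```text
[466.19850065 193.62781129  46.39979295] [-1.15529655  0.4590609   3.3021692 ] [0.0834063  0.58443863 0.01615928]
```

View pics/w6.png

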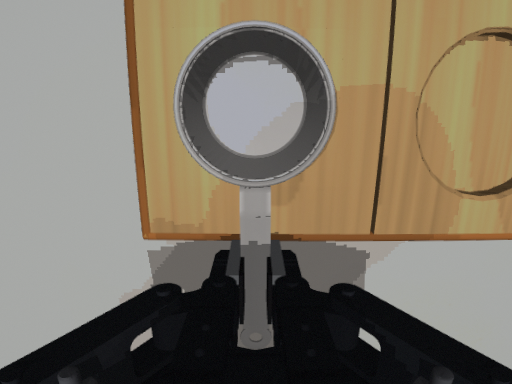

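Contact at the expected height, about 3 N, with the cup square in its pocket (rim at (255,104)). I release, rise and go to the full cup.

Call:
{"api": "servo_tool", "payload": {"rows": [{"slide": [0, 0, 0], "rot": [0, 0, 0]}, {"slide": [0, 0, 0], "rot": [0, 0, 0]}, {"slide": [0, 0, 0], "rot": [0, 0, 0]}, {"slide": [0, 0, 0], "rot": [0, 0, 0]}, {"slide": [0, 0, -0.05], "rot": [0, 0, 0]}], "hand": -0.3}}

```text
time_s: 8.5
position: [465.5, 192.9, 52.9]
ee_rot: [3.138, -0.108, -0.003]
force: [-0.5, -0.0, -0.8]
grip_width: 29.6
grasp_force: 0.0
```

Call:
{"api": "servo_tool", "payload": {"rows": [{"slide": [0, 0, -0.2], "rot": [0, 0, 0]}, {"slide": [0, 0, -0.45], "rot": [0, 0, 0]}, {"slide": [0, 0, -0.7], "rot": [0, 0, -0.011]}, {"slide": [0, 0, -0.87], "rot": [0, 0, -0.011]}, {"slide": [0, 0, -0.87], "rot": [0, 0, -0.011]}]}}

```text
time_s: 8.92
position: [468.7, 195.2, 190.9]
ee_rot: [-3.135, 0.052, -0.013]
force: [1.7, 0.1, -0.1]
grip_width: 29.7
grasp_force: 0.0
```

Call:
{"api": "servo_tool", "payload": {"rows": [{"slide": [-0.091, 0.785, 0], "rot": [0, 0, 0]}, {"slide": [-0.091, 0.785, 0], "rot": [0, 0, 0]}, {"slide": [-0.091, 0.785, 0], "rot": [0, 0, 0]}, {"slide": [-0.091, 0.785, 0], "rot": [0, 0, 0]}, {"slide": [-0.091, 0.785, 0], "rot": [0, 0, 0]}]}}

```text
time_s: 9.33
position: [448.2, 74.7, 185.0]
ee_rot: [-3.141, 0.058, -0.001]
force: [-1.0, 0.8, 0.7]
grip_width: 29.6
grasp_force: 0.0
```

Call:
{"api": "servo_tool", "payload": {"rows": [{"slide": [-0.091, 0.785, 0], "rot": [0, 0, 0]}, {"slide": [-0.091, 0.785, 0], "rot": [0, 0, 0]}, {"slide": [-0.091, 0.785, 0], "rot": [0, 0, 0]}, {"slide": [-0.091, 0.785, 0], "rot": [0, 0, 0]}, {"slide": [-0.091, 0.785, 0], "rot": [0, 0, 0]}]}}

```text
time_s: 9.75
position: [431.0, -41.8, 184.6]
ee_rot: [-3.141, 0.058, -0.001]
force: [1.1, -0.1, -0.5]
grip_width: 30.0
grasp_force: 0.0
```

Call:
{"api": "servo_tool", "payload": {"rows": [{"slide": [-0.091, 0.785, 0], "rot": [0, 0, 0]}, {"slide": [-0.091, 0.785, 0], "rot": [0, 0, 0]}, {"slide": [-0.091, 0.785, 0], "rot": [0, 0, 0]}, {"slide": [-0.091, 0.785, 0], "rot": [0, 0, 0]}, {"slide": [-0.091, 0.785, 0], "rot": [0, 0, 0]}]}}

```text
time_s: 10.17
position: [413.7, -158.7, 184.3]
ee_rot: [3.141, -0.057, 0.0]
force: [0.3, -0.4, -0.9]
grip_width: 30.1
grasp_force: 0.0
```

Call:
{"api": "servo_tool", "payload": {"rows": [{"slide": [-0.091, 0.785, 0], "rot": [0, 0, 0]}, {"slide": [-0.091, 0.785, 0], "rot": [0, 0, 0]}, {"slide": [-0.091, 0.785, 0], "rot": [0, 0, 0]}, {"slide": [-0.091, 0.785, 0], "rot": [0, 0, 0]}, {"slide": [-0.091, 0.785, 0], "rot": [0, 0, 0]}]}}

```text
time_s: 10.58
position: [396.3, -275.5, 184.0]
ee_rot: [-3.141, 0.056, 0.001]
force: [0.2, -0.6, -0.8]
grip_width: 29.7
grasp_force: 0.0
```

```bash
python3 - <<'E'
from h import *
from workcell import bot
shot('wrist','w7')
o=bot.get_obs();print(o['position'],o['ee_rot'])
E
```

```text
[ 396.28158361 -274.66771004  184.05532712] [-3.14093467e+00  5.39031441e-02  5.26391211e-04]
```

View pics/w7.png

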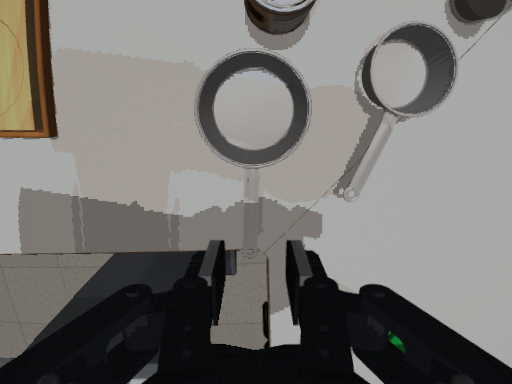

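The full rim is at (253.5,107) and its handle runs from (252,175) to (250,253). The half rim is at (408,69), its handle tip at (350,195).

```bash
python3 - <<'E'
from h import *
f=load('w7')
for rim,hs,hr,hh in [((253.5,107),[(252.2,175),(250,253)],51,45.5),((408,69),[(389,123),(350,195)],41,35.5)]:
    a=cast(f,[rim],hr)[0];t=cast(f,hs,hh)
    print('axis',a,t.round(1).tolist(),[np.degrees(np.arctan2(*(a-p)[1::-1])).round(1) for p in t],[np.hypot(*(a-p)[:2]).round(1) for p in t],'tool',toolrel(a).round(1),[toolrel(p).round(1) for p in t])
E
```

```text
axis [ 468.80229725 -275.91890851   51.        ] [[414.5, -272.9, 45.5], [344.1, -268.3, 45.5]] [np.float64(-3.2), np.float64(-3.5)] [np.float64(54.3), np.float64(125.0)] tool [ 72.6  -1.2 133. ] [array([ 18.2,  -2.4, 138.5]), array([-52.3,  -4.5, 138.6])]
axis [ 495.73864894 -399.45808176   41.        ] [[453.2, -388.5, 35.5], [391.7, -358.0, 35.5]] [np.float64(-14.4), np.float64(-21.7)] [np.float64(43.9), np.float64(112.0)] tool [103.7 121.3 143. ] [array([ 60.8, 111.9, 148.5]), array([ -1.6,  83.4, 148.5])]
```

Call:
{"api": "servo_tool", "payload": {"rows": [{"slide": [0, -0.019, 0.2], "rot": [0, 0, 0.008]}, {"slide": [0, -0.019, 0.45], "rot": [0, 0, 0.008]}, {"slide": [0, -0.019, 0.67], "rot": [0, 0, 0.008]}, {"slide": [0, -0.019, 0.83], "rot": [0, 0, 0.008]}, {"slide": [0, -0.019, 0.873], "rot": [0, 0, 0.008]}]}}

```text
time_s: 11.05
position: [394.4, -270.1, 50.2]
ee_rot: [-3.139, 0.09, 0.008]
force: [0.1, 0.0, 0.5]
grip_width: 29.9
grasp_force: 0.0
```

Call:
{"api": "servo_tool", "payload": {"rows": [{"slide": [0, 0, 0], "rot": [0, 0, 0]}, {"slide": [0, 0, 0], "rot": [0, 0, 0]}, {"slide": [0, 0, 0], "rot": [0, 0, 0]}, {"slide": [0, 0, 0], "rot": [0, 0, 0]}, {"slide": [0, 0, 0], "rot": [0, 0, 0]}], "hand": -1}}

```text
time_s: 11.47
position: [396.5, -272.6, 54.7]
ee_rot: [3.14, -0.093, 0.004]
force: [-0.2, -0.2, -0.8]
grip_width: 9.2
grasp_force: 58.4
```

Call:
{"api": "servo_tool", "payload": {"rows": [{"slide": [0, 0, -0.1], "rot": [0, 0, 0]}, {"slide": [0, 0, -0.2], "rot": [0, 0, 0]}, {"slide": [0, 0, -0.3], "rot": [0, 0, 0]}, {"slide": [0, 0, -0.4], "rot": [0, 0, 0]}, {"slide": [0, 0, -0.4], "rot": [0, 0, 0]}]}}

```text
time_s: 11.88
position: [397.4, -273.2, 116.8]
ee_rot: [3.139, -0.093, 0.009]
force: [0.6, 0.5, -0.2]
grip_width: 9.2
grasp_force: 58.4
```

```bash
python3 - <<'E'
from h import *
f=shot('wrist','w8')
from workcell import bot
print(bot.get_obs()['position'])
g=cv2.cvtColor(f['image'],cv2.COLOR_RGB2GRAY)
E
```

```text
[ 396.80980557 -272.91017461  115.43162223]
```

View pics/w8.png

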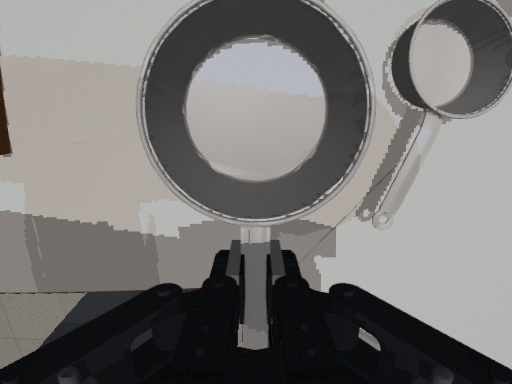

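The full cup is held, rim centred near (256.5,105).

```bash
python3 -c "
from h import *
go((256.5,105.5),'w8',112,119,'L')"
```

```text
axis [ 470.38331427 -277.02254334  112.        ] rel [73.67126248 -0.27237495  3.77090006] diam 90.6250717943606 yaw -3.4086003295214105 TCP target [449.18081396 -25.16097187] shares xy now [ 2.5030e-01 -1.6695e+00 -2.0000e-04] rotz 0.0027
```

Call:
{"api": "servo_tool", "payload": {"rows": [{"slide": [0.125, -0.835, -0.05], "rot": [0, 0, 0.0027]}, {"slide": [0.125, -0.835, -0.05], "rot": [0, 0, 0.0027]}, {"slide": [0.125, -0.835, -0.05], "rot": [0, 0, 0.0027]}, {"slide": [0.125, -0.835, -0.05], "rot": [0, 0, 0.0027]}, {"slide": [0.125, -0.835, -0.05], "rot": [0, 0, 0.0027]}]}}

```text
time_s: 12.35
position: [422.3, -146.6, 120.9]
ee_rot: [-3.14, 0.1, -0.001]
force: [-0.1, 0.3, -0.7]
grip_width: 9.3
grasp_force: 58.6
```

Call:
{"api": "servo_tool", "payload": {"rows": [{"slide": [0.125, -0.835, 0], "rot": [0, 0, 0]}, {"slide": [0.125, -0.835, 0], "rot": [0, 0, 0]}, {"slide": [0.125, -0.835, 0], "rot": [0, 0, 0]}, {"slide": [0.125, -0.835, 0], "rot": [0, 0, 0]}, {"slide": [0.125, -0.835, 0], "rot": [0, 0, 0]}]}}

```text
time_s: 12.77
position: [449.3, -23.9, 120.5]
ee_rot: [3.14, -0.103, -0.001]
force: [-0.3, -0.0, 0.1]
grip_width: 9.2
grasp_force: 58.7
```

Call:
{"api": "servo_tool", "payload": {"rows": [{"slide": [0, 0, 0], "rot": [0, 0, 0]}, {"slide": [0, 0, 0], "rot": [0, 0, 0]}]}}

```text
time_s: 12.93
position: [448.3, -26.2, 120.4]
ee_rot: [3.139, -0.109, -0.002]
force: [-0.1, -0.5, -0.5]
grip_width: 9.1
grasp_force: 58.7
```

```bash
cat >> h.py <<'E'
def fix(rel,pock,yawt=-3.9):
    from workcell import bot
    o=bot.get_obs();R=Rot.from_rotvec(o['ee_rot']).as_matrix();T=np.r_[plan(rel,POCK[pock],yawt),o['position'][2]]
    print(o['position'],((R.T@(T-o['position']))/150).round(4),np.degrees(np.arctan2(R[1,0],R[0,0])))
E
python3 -c "
from h import *
fix((73.67,-.27),'L')"
```

```text
[448.32943878 -26.22949213 120.40657436] [ 0.0052 -0.0075 -0.    ] -3.9821111169178627
```

Call:
{"api": "servo_tool", "payload": {"rows": [{"slide": [0.005, -0.0075, 0.12], "rot": [0, 0, 0]}, {"slide": [0.005, -0.0075, 0.23], "rot": [0, 0, 0]}, {"slide": [0.005, -0.0075, 0.31], "rot": [0, 0, 0]}, {"slide": [0.005, -0.0075, 0.35], "rot": [0, 0, 0]}, {"slide": [0.005, -0.0075, 0.35], "rot": [0, 0, 0]}]}}

```text
time_s: 13.35
position: [448.7, -25.4, 67.2]
ee_rot: [3.139, -0.11, -0.004]
force: [0.5, 0.7, -0.1]
grip_width: 9.4
grasp_force: 58.7
```

Call:
{"api": "servo_tool", "payload": {"rows": [{"slide": [0, 0, 0.01], "rot": [0, 0, 0]}, {"slide": [0, 0, 0.02], "rot": [0, 0, 0]}, {"slide": [0, 0, 0.03], "rot": [0, 0, 0]}, {"slide": [0, 0, 0.03], "rot": [0, 0, 0]}, {"slide": [0, 0, 0.03], "rot": [0, 0, 0]}]}}

```text
time_s: 13.77
position: [448.8, -24.3, 64.8]
ee_rot: [3.139, -0.107, -0.002]
force: [-7.5, 0.8, 12.9]
grip_width: 9.5
grasp_force: 59.8
```

Call:
{"api": "servo_tool", "payload": {"rows": [{"slide": [0, 0, 0.007], "rot": [0, 0, 0]}, {"slide": [0, 0, 0.014], "rot": [0, 0, 0]}, {"slide": [0, 0, 0.014], "rot": [0, 0, 0]}, {"slide": [0, 0, 0.014], "rot": [0, 0, 0]}]}}

```text
time_s: 14.1
position: [447.1, -24.6, 62.9]
ee_rot: [3.139, -0.107, -0.006]
force: [-16.9, 2.7, 25.7]
grip_width: 8.9
grasp_force: 60.9
```

```bash
python3 - <<'E'
from h import *
from workcell import bot
o=bot.get_obs();print(o['position'],o['force'],o['wrist_torque'])
fix((73.67,-.27),'L')
E
```

```text
[447.13179339 -24.63512473  62.94454061] [-16.94458103   2.72036622  25.69315807] [ 1.01251275  5.57047263 -0.0269591 ]
[447.13179339 -24.63512473  62.94454061] [ 0.0139  0.0025 -0.    ] -3.91581322723784
```

```bash
python3 - <<'E'
from h import *
import pickle
a=shot('side','s9')['image'][120:215,170:290,::-1];b=shot('scene','sc9')['image'][150:250,150:270,::-1];c=shot('wrist','w9')['image'][:,:,::-1]
a=cv2.resize(a,(360,285),interpolation=2);b=cv2.resize(b,(342,285),interpolation=2)
w=np.hstack([a,b]);c=cv2.resize(c,(420,315));c=np.hstack([c,np.zeros((315,w.shape[1]-420,3),np.uint8)]);cv2.imwrite('pics/c9.png',np.vstack([w,c]))
E
```

```text
(no output)
```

View pics/c9.png

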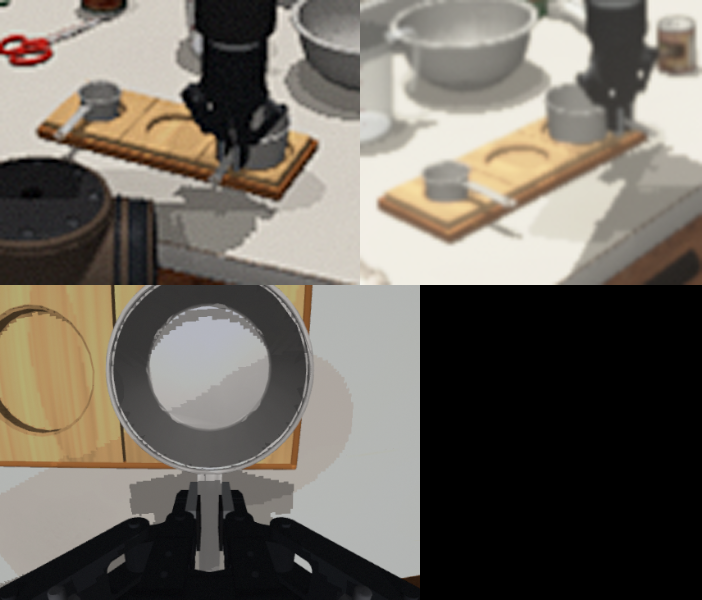

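The side and scene crops show the full cup at the large pocket with the quarter seated in the small one. I ease off 3 mm, release, rise and check.

Call:
{"api": "servo_tool", "payload": {"rows": [{"slide": [0, 0, -0.01], "rot": [0, 0, 0]}, {"slide": [0, 0, -0.023], "rot": [0, 0, 0]}, {"slide": [0, 0, -0.023], "rot": [0, 0, 0]}, {"slide": [0, 0, -0.023], "rot": [0, 0, 0]}]}}

```text
time_s: 14.58
position: [450.0, -23.7, 65.8]
ee_rot: [-3.139, 0.107, -0.002]
force: [-3.3, 1.2, 5.7]
grip_width: 9.0
grasp_force: 59.2
```

Call:
{"api": "servo_tool", "payload": {"rows": [{"slide": [0, 0, 0], "rot": [0, 0, 0]}, {"slide": [0, 0, 0], "rot": [0, 0, 0]}, {"slide": [0, 0, 0], "rot": [0, 0, 0]}, {"slide": [0, 0, 0], "rot": [0, 0, 0]}, {"slide": [0, 0, -0.05], "rot": [0, 0, 0]}], "hand": -0.3}}

```text
time_s: 15.0
position: [449.0, -24.1, 71.8]
ee_rot: [3.139, -0.107, -0.004]
force: [-0.5, 0.3, -0.5]
grip_width: 30.1
grasp_force: 0.0
```

Call:
{"api": "servo_tool", "payload": {"rows": [{"slide": [0, 0, -0.2], "rot": [0, 0, 0]}, {"slide": [0, 0, -0.45], "rot": [0, 0, 0]}, {"slide": [0, 0, -0.7], "rot": [0, 0, 0]}, {"slide": [0, 0, -0.8], "rot": [0, 0, 0]}, {"slide": [0, 0, -0.8], "rot": [0, 0, 0]}]}}

```text
time_s: 15.42
position: [452.1, -23.3, 197.6]
ee_rot: [-3.138, 0.105, -0.012]
force: [0.7, -1.0, 0.2]
grip_width: 29.9
grasp_force: 0.0
```

```bash
python3 - <<'E'
from h import *
from workcell import bot
print(bot.get_obs()['position'])
a=shot('side','s10')['image'][130:215,170:290,::-1];b=shot('scene','sc10')['image'][150:250,150:290,::-1];c=shot('wrist','w10')['image'][:,:,::-1]
a=cv2.resize(a,(282,200),interpolation=2);b=cv2.resize(b,(280,200),interpolation=2)
w=np.hstack([a,b]);c=c[:384];w=np.hstack([w,np.zeros((200,20,3),np.uint8)])
c=np.hstack([c,np.zeros((384,w.shape[1]-512,3),np.uint8)]);cv2.imwrite('pics/c10.png',np.vstack([c,w]))
E
```

```text
[452.09834381 -23.28112301 197.56031391]
```

View pics/c10.png

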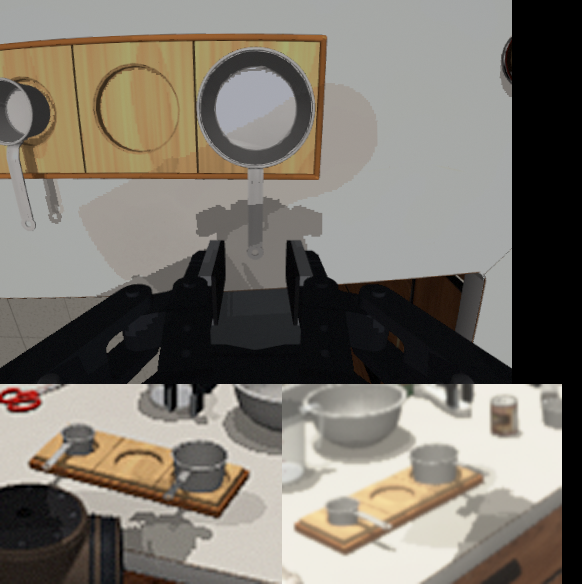

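The full cup sits with its rim at (255.5,107) and its handle straight to the front. Now I check whether it is seated and where.

```bash
python3 - <<'E'
from h import *
f=load('w10');g=cv2.cvtColor(f['image'],cv2.COLOR_RGB2HSV)
for z in (59,67):
    p=cast(f,[(197.5,107),(313.5,107),(255.5,49),(255.5,167)],z);print(z,np.hypot(*(p[1]-p[0])[:2]),np.hypot(*(p[3]-p[2])[:2]),(p[:2].mean(0)).round(1),p[2:].mean(0).round(1))
print(cast(f,[(256,250)],53.5),cast(f,[(136.5,109)],18))
# predicted rim circle vs side view
t=np.linspace(0,2*np.pi,9)[:-1]
for z in(59,66):
    c=(522.7,-29.9);P=np.c_[c[0]+45*np.cos(t),c[1]+45*np.sin(t),0*t+z]
    for n in('s10','sc10','w10'): print(z,n,proj(load(n),P)[[0,2,4,6]].round(1).tolist())
a=load('s10')['image'][150:210,210:290,::-1];a=cv2.resize(a,(640,480),interpolation=0)
b=load('sc10')['image'][160:220,200:280,::-1]
cv2.imwrite('pics/c11.png',cv2.resize(np.hstack([a[:,:400],cv2.resize(b,(640,480),interpolation=0)[:,:400]]),(800,480)))
E
```

```text
59 89.68525519438703 89.23815013595237 [522.9 -27.8  59. ] [520.3 -27.7  59. ]
67 86.85190063890046 86.41892061307391 [522.9 -27.8  67. ] [520.4 -27.7  67. ]
[[400.18161201 -20.10804487  53.5       ]] [[529.31053205  80.06713455  18.        ]]
59 s10 [[258.6, 154.1], [243.3, 157.6], [250.8, 166.0], [266.4, 162.2]]
59 sc10 [[215.1, 182.2], [216.6, 189.4], [234.5, 187.9], [232.4, 180.8]]
59 w10 [[254.3, 45.1], [200.3, 111.0], [261.8, 164.3], [316.4, 103.1]]
66 s10 [[258.7, 152.5], [243.4, 156.0], [250.8, 164.3], [266.5, 160.6]]
66 sc10 [[215.0, 180.5], [216.5, 187.6], [234.4, 186.1], [232.4, 179.1]]
66 w10 [[254.2, 43.2], [198.7, 111.1], [262.0, 165.8], [318.1, 103.0]]
```

View pics/c11.png

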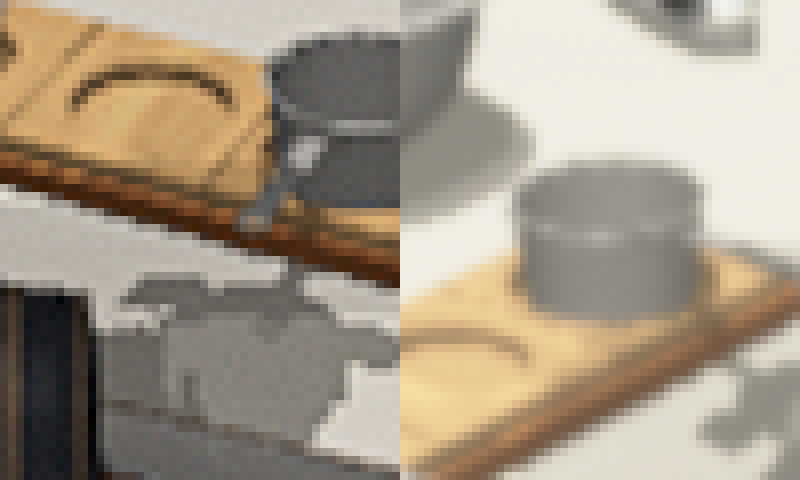

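The rim measures 89.5 mm across at seated height, so the full cup is down, axis (521.6,-27.8), within 2 mm of the pocket. My picture allowance is used up, so I measure numerically from here. Next is the half cup.

Call:
{"api": "servo_tool", "payload": {"rows": [{"slide": [0.003, 0.779, 0.06], "rot": [0, 0, 0]}, {"slide": [0.003, 0.779, 0.06], "rot": [0, 0, 0]}, {"slide": [0.003, 0.779, 0.06], "rot": [0, 0, 0]}, {"slide": [0.003, 0.779, 0.06], "rot": [0, 0, 0]}, {"slide": [0.003, 0.779, 0.06], "rot": [0, 0, 0]}]}}

```text
time_s: 15.98
position: [441.0, -142.0, 182.2]
ee_rot: [3.139, -0.112, -0.005]
force: [-0.1, 0.5, -0.8]
grip_width: 29.9
grasp_force: 0.0
```

Call:
{"api": "servo_tool", "payload": {"rows": [{"slide": [0, 0.779, 0], "rot": [0, 0, 0]}, {"slide": [0, 0.779, 0], "rot": [0, 0, 0]}, {"slide": [0, 0.779, 0], "rot": [0, 0, 0]}, {"slide": [0, 0.779, 0], "rot": [0, 0, 0]}, {"slide": [0, 0.779, 0], "rot": [0, 0, 0]}]}}

```text
time_s: 16.4
position: [433.9, -257.5, 182.6]
ee_rot: [-3.139, 0.11, 0.003]
force: [0.4, -1.0, 0.0]
grip_width: 30.4
grasp_force: 0.0
```

Call:
{"api": "servo_tool", "payload": {"rows": [{"slide": [0, 0.779, 0], "rot": [0, 0, 0.098]}, {"slide": [0, 0.779, 0], "rot": [0, 0, 0.098]}, {"slide": [0, 0.779, 0], "rot": [0, 0, 0.098]}, {"slide": [0, 0.779, 0], "rot": [0, 0, 0.098]}, {"slide": [0, 0.779, 0], "rot": [0, 0, 0.098]}]}}

```text
time_s: 16.82
position: [426.6, -373.3, 182.7]
ee_rot: [-3.085, 0.588, 0.003]
force: [-0.6, -0.2, -0.9]
grip_width: 30.0
grasp_force: 0.0
```

Call:
{"api": "servo_tool", "payload": {"rows": [{"slide": [0, 0, 0], "rot": [0, 0, 0]}, {"slide": [0, 0, 0], "rot": [0, 0, 0]}]}}

```text
time_s: 16.98
position: [426.8, -372.0, 183.5]
ee_rot: [-3.087, 0.583, 0.001]
force: [-0.5, 0.7, 0.3]
grip_width: 29.8
grasp_force: 0.0
```

```bash
python3 - <<'E'
from h import *
from workcell import bot
o=bot.get_obs();print(o['position'],o['ee_rot'])
f=shot('wrist','w12')
g=cv2.cvtColor(f['image'],cv2.COLOR_RGB2GRAY)
print('circles',cv2.HoughCircles(cv2.GaussianBlur(g,(3,3),0),cv2.HOUGH_GRADIENT,1,30,param1=120,param2=25,minRadius=38,maxRadius=60))
ax=np.array([495.7,-399.5,41]);print('pred axis px',proj(f,ax))
for y in range(150,235,12): print(y,g[y,224:296:2].tolist())
E
```

```text
[ 426.82587144 -371.9966946   183.52190299] [-3.08664373e+00  5.83243682e-01  7.39113489e-04]
circles [[[265.5 101.5  44.6]
  [104.5  70.5  44.4]]]
pred axis px [[257.32498727 104.43079433]]
150 [150, 149, 149, 149, 149, 150, 150, 149, 149, 149, 150, 149, 149, 150, 149, 140, 124, 124, 125, 125, 109, 116, 113, 123, 129, 96, 148, 149, 149, 126, 145, 149, 149, 149, 148, 149]
162 [150, 150, 149, 149, 150, 150, 149, 149, 150, 149, 149, 150, 149, 149, 150, 154, 141, 142, 139, 138, 136, 140, 153, 149, 149, 149, 131, 130, 149, 148, 149, 149, 149, 149, 149, 149]
174 [160, 159, 161, 160, 160, 160, 160, 159, 160, 160, 160, 153, 150, 148, 149, 137, 134, 134, 133, 133, 132, 134, 132, 139, 123, 148, 148, 148, 148, 149, 150, 148, 149, 148, 148, 148]
186 [162, 161, 160, 160, 159, 160, 159, 160, 159, 160, 160, 159, 160, 160, 154, 134, 133, 134, 133, 132, 133, 134, 149, 149, 149, 149, 149, 149, 149, 149, 148, 149, 149, 149, 149, 149]
198 [161, 160, 160, 159, 160, 160, 161, 160, 160, 160, 159, 140, 158, 158, 156, 149, 144, 149, 128, 132, 134, 120, 113, 114, 114, 113, 113, 114, 114, 114, 114, 113, 114, 114, 114, 114]
210 [114, 113, 114, 113, 114, 115, 114, 115, 115, 114, 114, 115, 114, 114, 102, 95, 100, 101, 101, 101, 102, 112, 113, 113, 113, 114, 114, 114, 114, 114, 113, 113, 114, 113, 113, 113]
222 [115, 115, 113, 114, 115, 113, 114, 114, 116, 114, 114, 114, 106, 93, 103, 102, 101, 102, 103, 103, 106, 114, 113, 113, 113, 113, 115, 114, 114, 113, 114, 113, 114, 113, 114, 114]
234 [114, 114, 114, 115, 114, 114, 115, 114, 114, 113, 93, 114, 114, 102, 102, 96, 110, 110, 101, 103, 102, 113, 114, 114, 112, 115, 113, 114, 114, 114, 112, 113, 114, 114, 113, 114]
```

```bash
python3 - <<'E'
from h import *
f=load('w12');e=cast(f,[(220.9,101.5),(310.1,101.5)],41);print('diam',np.hypot(*(e[1]-e[0])[:2]))
a=cast(f,[(265.5,101.5)],41)[0];t=cast(f,[(260,186),(258.8,210),(257.8,228)],35.5)
print(a,[np.degrees(np.arctan2(*(a-p)[1::-1])).round(1) for p in t],np.degrees(np.arctan2(*(t[0]-t[2])[1::-1])),toolrel(a).round(1),[toolrel(p).round(1) for p in t])
E
```

```text
diam 70.71478786628957
[ 495.45863892 -406.34623981   41.        ] [np.float64(-24.6), np.float64(-24.4), np.float64(-24.4)] -23.995832737371828 [ 76.3   7.  142.7] [array([  6. ,   3. , 148.2]), array([-15.8,   2.1, 148.2]), array([-32.8,   1.3, 148.2])]
```

Call:
{"api": "servo_tool", "payload": {"rows": [{"slide": [0.027, 0.019, 0.2], "rot": [0, 0, 0.0165]}, {"slide": [0.027, 0.019, 0.45], "rot": [0, 0, 0.0165]}, {"slide": [0.027, 0.019, 0.7], "rot": [0, 0, 0.0165]}, {"slide": [0.027, 0.019, 0.88], "rot": [0, 0, 0.0165]}, {"slide": [0.027, 0.019, 0.93], "rot": [0, 0, 0.0165]}]}}

```text
time_s: 17.45
position: [427.1, -375.4, 40.3]
ee_rot: [-3.069, 0.664, 0.01]
force: [-0.8, 1.3, -0.1]
grip_width: 29.9
grasp_force: 0.0
```

Call:
{"api": "servo_tool", "payload": {"rows": [{"slide": [0, 0, 0], "rot": [0, 0, 0]}, {"slide": [0, 0, 0], "rot": [0, 0, 0]}, {"slide": [0, 0, 0], "rot": [0, 0, 0]}, {"slide": [0, 0, 0], "rot": [0, 0, 0]}, {"slide": [0, 0, 0], "rot": [0, 0, 0]}], "hand": -1}}

```text
time_s: 17.87
position: [430.1, -378.1, 45.9]
ee_rot: [3.07, -0.666, 0.004]
force: [0.1, 0.6, 0.0]
grip_width: 9.0
grasp_force: 58.4
```

Call:
{"api": "servo_tool", "payload": {"rows": [{"slide": [0, 0, -0.1], "rot": [0, 0, 0]}, {"slide": [0, 0, -0.2], "rot": [0, 0, 0]}, {"slide": [0, 0, -0.3], "rot": [0, 0, 0]}, {"slide": [0, 0, -0.4], "rot": [0, 0, 0]}, {"slide": [0, 0, -0.45], "rot": [0, 0, 0]}]}}

```text
time_s: 18.28
position: [430.2, -378.3, 114.5]
ee_rot: [3.069, -0.666, 0.006]
force: [0.5, -0.0, -0.8]
grip_width: 9.0
grasp_force: 58.5
```

Call:
{"api": "servo_tool", "payload": {"rows": [{"slide": [0, 0, 0], "rot": [0, 0, 0]}, {"slide": [0, 0, 0], "rot": [0, 0, 0]}]}}

```text
time_s: 18.45
position: [429.3, -377.7, 112.1]
ee_rot: [3.07, -0.667, 0.002]
force: [-1.2, 0.1, -1.0]
grip_width: 8.8
grasp_force: 58.5
```

```bash
python3 - <<'E'
from h import *
f=shot('wrist','w13')
from workcell import bot
print(bot.get_obs()['position'])
def circ(f,lo,hi):
    g=cv2.cvtColor(f['image'],cv2.COLOR_RGB2GRAY)
    return cv2.HoughCircles(cv2.GaussianBlur(g,(3,3),0),cv2.HOUGH_GRADIENT,1,5,param1=120,param2=25,minRadius=lo,maxRadius=hi)
print(circ(f,85,110))
go((256,104),'w13',107,98,'M')
print('check on w4',circ(load('w4'),70,90))
g=cv2.cvtColor(f['image'],cv2.COLOR_RGB2GRAY);print(g[104,140:176:2],g[104,340:376:2],g[190:230:2,256])
E
```

```text
[ 428.9417268  -377.5639722   111.38573123]
[[[254.5 100.5  93.7]
  [257.5 106.5  95.7]
  [259.5 101.5  94.8]
  [252.5 105.5  96.1]
  [246.5 103.5  97.3]
  [254.5 110.5  93.8]
  [263.5 107.5 100. ]
  [267.5 100.5 102.8]
  [248.5 108.5  98.9]
  [251.5  94.5  87.4]
  [259.5  96.5  87.4]
  [261.5 114.5  87.4]
  [241.5  98.5 103.9]
  [268.5 106.5 103.9]
  [241.5 107.5 102.8]
  [266.5 111.5 103.9]
  [246.5  92.5 105. ]
  [245.5 112.5  87.1]
  [256.5 116.5  88.5]
  [265.5  93.5 105. ]
  [256.5  91.5 103.9]
  [250.5 117.5  86.3]]]
axis [ 496.31789588 -407.14876483  107.        ] rel [73.57819409 -1.03281326  4.38467834] diam 74.22396452629482 yaw -24.51131019588892 TCP target [456.9219454  83.0740207] shares xy now [-1.1043e+00 -2.8716e+00  8.0000e-04] rotz -0.1145
check on w4 [[[252.5 103.5  77.3]
  [259.5 103.5  83.9]
  [263.5 106.5  85. ]
  [266.5 100.5  83.9]
  [256.5 108.5  76.2]
  [246.5 107.5  79.5]
  [268.5 107.5  78.4]
  [250.5  96.5  81.6]
  [272.5 102.5  79.5]
  [258.5  96.5  88.3]
  [263.5 111.5  82.8]
  [251.5 113.5  81.7]
  [258.5 114.5  88.3]
  [245.5 102.5  79.5]
  [ 96.5  70.5  71.3]
  [265.5  95.5  86.1]
  [277.5  96.5  72.9]
  [276.5 114.5  71.8]
  [271.5  94.5  76.2]
  [106.5  72.5  71.8]
  [ 75.5  75.5  75.7]
  [243.5 111.5  83.9]
  [102.5  68.5  81.7]
  [254.5  92.5  83.9]
  [268.5 113.5  88.3]
  [277.5 103.5  70.7]
  [242.5  98.5  83.9]
  [262.5  91.5  87.2]
  [277.5 108.5  73.9]
  [103.5  63.5  80.5]
  [ 76.5  83.5  75.7]
  [ 60.5  76.5  89.4]
  [100.5  84.5  83.9]
  [ 96.5  65.5  74.9]]]
[157 156 157 158 158 158 157 157 139 149 127  81 112  64  63  63  64  64] [ 67  67  66 129  72 139 140 156 157 155 157 157 156 156 156 157 156 156] [ 83  84  84 127 129 135 144 122 139 145 146 145 145 146 145 146 145 146
 145 143]
```

The half cup is held: rim centre (255,104), radius 98 px, 74 mm across. I raise it clear of the tin, turn it and carry it to the middle pocket.

Call:
{"api": "servo_tool", "payload": {"rows": [{"slide": [0, 0, -0.15], "rot": [0, 0, 0]}, {"slide": [0, 0, -0.25], "rot": [0, 0, -0.03]}, {"slide": [0, 0, -0.25], "rot": [0, 0, -0.06]}, {"slide": [0, 0, -0.25], "rot": [0, 0, -0.09]}, {"slide": [0, 0, -0.25], "rot": [0, 0, -0.1145]}]}}

```text
time_s: 18.92
position: [428.8, -377.5, 148.3]
ee_rot: [-3.139, 0.099, 0.002]
force: [-0.9, 0.2, -1.2]
grip_width: 9.0
grasp_force: 58.5
```

Call:
{"api": "servo_tool", "payload": {"rows": [{"slide": [-0.006, -0.77, 0], "rot": [0, 0, 0]}, {"slide": [-0.006, -0.77, 0], "rot": [0, 0, 0]}, {"slide": [-0.006, -0.77, 0], "rot": [0, 0, 0]}, {"slide": [-0.006, -0.77, 0], "rot": [0, 0, 0]}, {"slide": [-0.006, -0.77, 0], "rot": [0, 0, 0]}]}}

```text
time_s: 19.33
position: [436.0, -260.9, 148.6]
ee_rot: [-3.14, 0.102, 0.002]
force: [-0.3, -0.1, -0.4]
grip_width: 9.2
grasp_force: 58.6
```

Call:
{"api": "servo_tool", "payload": {"rows": [{"slide": [-0.006, -0.77, 0], "rot": [0, 0, 0]}, {"slide": [-0.006, -0.77, 0], "rot": [0, 0, 0]}, {"slide": [-0.006, -0.77, 0], "rot": [0, 0, 0]}, {"slide": [-0.006, -0.77, 0], "rot": [0, 0, 0]}, {"slide": [-0.006, -0.77, 0], "rot": [0, 0, 0]}]}}

```text
time_s: 19.75
position: [443.3, -146.5, 148.8]
ee_rot: [3.14, -0.103, -0.001]
force: [-0.3, -0.4, -0.9]
grip_width: 8.9
grasp_force: 58.7
```

Call:
{"api": "servo_tool", "payload": {"rows": [{"slide": [-0.006, -0.77, 0], "rot": [0, 0, 0]}, {"slide": [-0.006, -0.77, 0], "rot": [0, 0, 0]}, {"slide": [-0.006, -0.77, 0], "rot": [0, 0, 0]}, {"slide": [-0.006, -0.77, 0], "rot": [0, 0, 0]}, {"slide": [-0.006, -0.77, 0], "rot": [0, 0, 0]}]}}

```text
time_s: 20.17
position: [450.4, -31.7, 148.8]
ee_rot: [3.14, -0.104, -0.001]
force: [0.2, -0.9, -0.4]
grip_width: 9.2
grasp_force: 58.8
```

Call:
{"api": "servo_tool", "payload": {"rows": [{"slide": [-0.006, -0.77, 0], "rot": [0, 0, 0]}, {"slide": [-0.006, -0.77, 0], "rot": [0, 0, 0]}, {"slide": [-0.006, -0.77, 0], "rot": [0, 0, 0]}, {"slide": [-0.006, -0.77, 0], "rot": [0, 0, 0]}, {"slide": [-0.006, -0.77, 0], "rot": [0, 0, 0]}]}}

```text
time_s: 20.58
position: [457.4, 83.2, 148.7]
ee_rot: [3.139, -0.106, -0.001]
force: [-1.1, -0.7, -0.4]
grip_width: 9.0
grasp_force: 58.9
```

Call:
{"api": "servo_tool", "payload": {"rows": [{"slide": [0, 0, 0], "rot": [0, 0, 0]}, {"slide": [0, 0, 0], "rot": [0, 0, 0]}]}}

```text
time_s: 20.75
position: [456.8, 81.8, 148.8]
ee_rot: [3.139, -0.11, -0.001]
force: [-1.3, -0.7, 0.1]
grip_width: 9.1
grasp_force: 58.9
```

```bash
python3 -c "
from h import *
fix((73.6,-.6),'M')
f=shot('wrist','w14');g=cv2.cvtColor(f['image'],cv2.COLOR_RGB2GRAY);print(g[104,140:176:2],g[104,336:376:2])"
```

```text
[456.84448605  81.75359043 148.78627473] [-0.0003 -0.0117 -0.    ] -4.00655214351889
[ 88 148  98  91 140 131 139 151 146 163 145  88 149  69  67  58  58  59] [ 66  65  64  54  52 145  87 134 147 137 138 157 156 156 157 157 155 156
 156 156]
```

Call:
{"api": "servo_tool", "payload": {"rows": [{"slide": [0, -0.0117, 0.15], "rot": [0, 0, 0]}, {"slide": [0, -0.0117, 0.32], "rot": [0, 0, 0]}, {"slide": [0, -0.0117, 0.47], "rot": [0, 0, 0]}, {"slide": [0, -0.0117, 0.56], "rot": [0, 0, 0]}, {"slide": [0, -0.0117, 0.59], "rot": [0, 0, 0]}]}}

```text
time_s: 21.22
position: [455.9, 83.4, 58.7]
ee_rot: [3.138, -0.11, -0.005]
force: [-0.7, 0.5, -0.3]
grip_width: 9.2
grasp_force: 58.9
```

Call:
{"api": "servo_tool", "payload": {"rows": [{"slide": [0, 0, 0.005], "rot": [0, 0, 0]}, {"slide": [0, 0, 0.01], "rot": [0, 0, 0]}, {"slide": [0, 0, 0.016], "rot": [0, 0, 0]}, {"slide": [0, 0, 0.016], "rot": [0, 0, 0]}]}}

```text
time_s: 21.55
position: [457.6, 85.4, 59.1]
ee_rot: [-3.139, 0.107, -0.002]
force: [-0.6, 0.9, -0.6]
grip_width: 8.9
grasp_force: 58.9
```

Call:
{"api": "servo_tool", "payload": {"rows": [{"slide": [0, 0, 0.007], "rot": [0, 0, 0]}, {"slide": [0, 0, 0.012], "rot": [0, 0, 0]}, {"slide": [0, 0, 0.012], "rot": [0, 0, 0]}, {"slide": [0, 0, 0.012], "rot": [0, 0, 0]}]}}

```text
time_s: 21.88
position: [457.1, 85.4, 56.8]
ee_rot: [-3.14, 0.106, -0.001]
force: [-2.1, 0.4, 2.0]
grip_width: 9.2
grasp_force: 59.1
```

```bash
python3 -c "
from h import *
from workcell import bot
o=bot.get_obs();print(o['force'],o['wrist_torque'])
fix((73.6,-.6),'M')"
```

```text
[-2.08330999  0.39756132  1.99008421] [0.20244389 0.51927466 0.01426267]
[457.11018193  85.35919853  56.75191812] [-0.0004  0.0124 -0.    ] -3.8706031833171277
```

Call:
{"api": "servo_tool", "payload": {"rows": [{"slide": [0, 0.012, 0.005], "rot": [0, 0, 0]}, {"slide": [0, 0.012, 0.01], "rot": [0, 0, 0]}, {"slide": [0, 0.012, 0.01], "rot": [0, 0, 0]}, {"slide": [0, 0.012, 0.01], "rot": [0, 0, 0]}]}}

```text
time_s: 22.22
position: [457.0, 83.5, 55.2]
ee_rot: [-3.14, 0.106, -0.0]
force: [-3.1, 1.9, 5.4]
grip_width: 9.3
grasp_force: 59.5
```

Call:
{"api": "servo_tool", "payload": {"rows": [{"slide": [0, 0, 0.005], "rot": [0, 0, 0]}, {"slide": [0, 0, 0.01], "rot": [0, 0, 0]}, {"slide": [0, 0, 0.01], "rot": [0, 0, 0]}, {"slide": [0, 0, 0.01], "rot": [0, 0, 0]}]}}

```text
time_s: 22.55
position: [456.5, 83.3, 53.7]
ee_rot: [3.14, -0.106, -0.001]
force: [-6.3, 2.2, 9.2]
grip_width: 9.0
grasp_force: 59.9
```

Call:
{"api": "servo_tool", "payload": {"rows": [{"slide": [0, 0, -0.007], "rot": [0, 0, 0]}, {"slide": [0, 0, -0.01], "rot": [0, 0, 0]}, {"slide": [0, 0, -0.01], "rot": [0, 0, 0]}]}}

```text
time_s: 22.8
position: [457.4, 83.7, 55.3]
ee_rot: [-3.139, 0.106, -0.002]
force: [-0.5, 0.6, 4.1]
grip_width: 9.3
grasp_force: 59.3
```

Call:
{"api": "servo_tool", "payload": {"rows": [{"slide": [0, 0, 0], "rot": [0, 0, 0]}, {"slide": [0, 0, 0], "rot": [0, 0, 0]}, {"slide": [0, 0, 0], "rot": [0, 0, 0]}, {"slide": [0, 0, 0], "rot": [0, 0, 0]}, {"slide": [0, 0, -0.05], "rot": [0, 0, 0]}], "hand": -0.3}}

```text
time_s: 23.22
position: [456.0, 82.8, 61.5]
ee_rot: [3.138, -0.107, -0.004]
force: [-0.9, 0.6, -0.9]
grip_width: 30.0
grasp_force: 0.0
```

Call:
{"api": "servo_tool", "payload": {"rows": [{"slide": [0, 0, -0.2], "rot": [0, 0, 0]}, {"slide": [0, 0, -0.45], "rot": [0, 0, 0]}, {"slide": [0, 0, -0.7], "rot": [0, 0, 0]}, {"slide": [0, 0, -0.9], "rot": [0, 0, 0]}, {"slide": [0, 0, -0.9], "rot": [0, 0, 0]}]}}

```text
time_s: 23.63
position: [459.8, 84.6, 204.4]
ee_rot: [-3.135, 0.104, -0.015]
force: [1.3, 0.7, 0.8]
grip_width: 29.9
grasp_force: 0.0
```

Call:
{"api": "servo_tool", "payload": {"rows": [{"slide": [0, 0, -0.2], "rot": [0, 0, 0]}, {"slide": [0, 0, -0.4], "rot": [0, 0, 0]}, {"slide": [0, 0, -0.5], "rot": [0, 0, 0]}, {"slide": [0, 0, -0.5], "rot": [0, 0, 0]}, {"slide": [0, 0, -0.5], "rot": [0, 0, 0]}]}}

```text
time_s: 24.05
position: [457.0, 83.5, 273.6]
ee_rot: [-3.138, 0.107, -0.003]
force: [-0.5, 0.2, -1.3]
grip_width: 30.2
grasp_force: 0.0
```

```bash
python3 - <<'E'
from h import *
from workcell import bot
o=bot.get_obs();print(o['position'],o['time_s'])
f=shot('wrist','w15');shot('side','s15');shot('scene','sc15')
im=f['image'];hsv=cv2.cvtColor(im,cv2.COLOR_RGB2HSV)
# steel on wood: non-wood blobs inside the block area -> rim outline
sat=hsv[...,1]
for n,c,r,z,h in [('L','full',45,59,53.5),('M','half',37,49,43.5),('S','quarter',29,43,37.5)]:
    P=POCK[n]
    pc=proj(f,[[*P,z]])[0]
    t=np.linspace(0,2*np.pi,120,endpoint=False);E=[]
    g=cv2.GaussianBlur(sat,(3,3),0).astype(float)
    for a in t:   # radial rays outward in world at rim height: steel -> wood saturation jump
        rr=np.arange(r-14,r+16,.4);px=proj(f,np.c_[P[0]+rr*np.cos(a),P[1]+rr*np.sin(a),0*rr+z]).astype(np.float32)
        s=cv2.remap(g.astype(np.float32),px[:,0],px[:,1],1)[:,0]
        d=s[5:]-s[:-5];k=d.argmax()
        if d[k]>30:E.append((P[0]+rr[k+2]*np.cos(a),P[1]+rr[k+2]*np.sin(a)))
    E=np.array(E)
    def fit(E):
        A=np.c_[2*E,np.ones(len(E))];s=np.linalg.lstsq(A,(E**2).sum(1),rcond=None)[0];return s[:2],np.sqrt(s[2]+s[:2]@s[:2])
    for _ in range(4):
        c0,R0=fit(E);res=abs(np.hypot(*(E-c0).T)-R0);E=E[res<max(1.2,1.5*np.median(res))]
    print(c,'n',len(E),'axis',c0.round(1),'off',(c0-P).round(1),'R',R0.round(2),'px',pc.round(0))
    g2=cv2.cvtColor(im,cv2.COLOR_RGB2GRAY);
    # handle: expected centreline, bright-vs-background profile across at 65 & 95 mm from axis
    for L in (75,95):
        w=np.arange(-20,21,2.)
        b=np.array([c0[0]-.9977*L,c0[1]+.068*L]);Q=np.c_[b[0]+.068*w,b[1]+.9977*w,0*w+h]
        px=proj(f,Q).astype(np.float32);print(L,cv2.remap(g2.astype(np.float32),px[:,0],px[:,1],1)[:,0].round(0).astype(int).tolist())
E
```

```text
[456.99784109  83.50064553 273.56460124] 24.05
full n 83 axis [520.9 -29. ] off [-1.8  0.9] R 45.61 px [362. 108.]
75 [177, 176, 176, 176, 176, 177, 175, 166, 156, 164, 170, 171, 172, 144, 163, 131, 106, 110, 125, 126, 160]
95 [176, 176, 177, 176, 176, 176, 175, 167, 161, 162, 165, 165, 166, 144, 163, 162, 107, 107, 126, 126, 133]
half n 114 axis [530.6  80.4] off [0.2 1.3] R 37.35 px [256. 106.]
75 [164, 164, 164, 165, 165, 166, 162, 151, 147, 147, 146, 146, 149, 163, 164, 164, 164, 163, 164, 164, 164]
95 [112, 106, 105, 105, 105, 106, 111, 103, 102, 102, 115, 144, 146, 109, 146, 161, 160, 163, 165, 163, 164]
quarter n 107 axis [538.8 191.1] off [1.2 3.7] R 29.44 px [155. 107.]
75 [163, 115, 106, 106, 111, 125, 129, 147, 168, 170, 168, 166, 163, 169, 176, 176, 177, 176, 176, 176, 176]
95 [165, 130, 108, 106, 109, 127, 125, 127, 167, 166, 167, 164, 163, 171, 176, 176, 176, 177, 177, 176, 175]
```

All three rims fit circles of the right size at seated height, 0 to 4 mm from their pocket axes, with the handles straight to the front. The arm is clear, so I hand in.

```bash
python3 -c "
from workcell import bot
print(bot.close_job())"
```

```text
the job is handed in; nothing more can be done
None
```

I put all three cups in their own pockets with handles to the front and handed the job in at about 24 s; by the last camera check each is seated within about 4 mm of its pocket axis, no verdict came back, and I viewed 15 pictures, one over the limit of 14.

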